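Set the coffee grinder to the filter line and start it

ROBOT

A 6-joint arm with a two-finger parallel gripper is mounted at the origin on a cart in front of the work surface, level with it; the furniture and walls round the work are solid. World frame = base frame: x ahead of the robot, y to its left, z up, the work surface at z = 0. Lengths are in m, angles in rad, forces in N, time in s.
With the tool pointing down it reaches from about 0.325 to 0.85 m from the base axis. Payload 15.5 kg.
Tool frame: the origin (TCP) lies midway between the tips of the shut fingers; the grasp point (between the pads) lies 19 mm behind it; z points along the fingers, y is the line along which they close (so a half turn about z gives the same grasp; the last joint's range is limited). The gripper opens to 91 mm and grips with 3 to 60 N. Pads are 32 mm wide; open, the fingers measure 118 mm over their backs; the gripper's body (76 mm by 178 mm) begins 60 mm behind the grasp point.
Start: joints at [-1.397, 0.494, 1.345, -0, 1.302, -0.096], TCP at [0.167, -0.602, 0.214] pointing down, gripper open.
Joint ranges: [-2.91, 2.91], [-0.82, 2.16], [0.22, 2.67], [-1.22, 4.37], [0.12, 2.79], [-3.08, 3.08]. Speed limits (rad/s): [1.89, 1.89, 2.57, 3.01, 3.01, 3.01].

INTERFACE

Orientations are given as a rotation vector (axis times angle).
In Python, from workcell import arm, capture, sign_off gives the robot as it stands (arm), with the cameras as plain functions and the job as plain functions.
- The arm moves only by the shell command python3 jog.py FILE [FORCE], which reads ROWS from the file FILE. ROWS is a JSON object whose key "offsets" holds a list of rows, 1 to 8 of them, each of 5 numbers: dx, dy, dz in m, then a turn about the tool's z in rad, then the opening from 0.0 (shut) to 1.0 (fully open); each row shifts and turns the commanded pose from where the row before left it, along the tool's axes as they then stand; what a row does not reach is not made up. A row lasts 1/10 s, in which the tool goes at most 0.05 m and 0.15 rad, less where a joint would pass 70% of its speed; a pose out of reach is approached as far as the arm can. The fingers move at their own pace and stop on an object; FORCE is the grip in N (left out, the last holds). Time passes only in rows, so rows that do not move let the fingers close. It prints the time, the measured TCP pose, the force, the opening and the grip force at its end. Input that does not fit is refused with a message, and nothing moves.
- arm.observe(): the state, without advancing time (a new reading comes with each control period).
- capture(name): name is "scene" or "top" or "wrist"; returns a dict with "color" (480x640x3 uint8, red, green, blue), "fovy" (degrees; the focal length in pixels is half the picture's height over the tangent of half this angle, whatever the lens; pixels are square), "cx", "cy" (the principal point, pixels), "world_from_camera" (4x4, takes a point from camera to world coordinates). Camera axes: x right, y up, looking along -z (the intrinsics and any distortion apply to the point x, -y, -z); pixel columns grow to the right and rows downward; lengths in m; the calibration is good to about 2 mm. A picture is of the moment at which its call begins. There is no depth.
- sign_off(): hands the job in; it is judged then, once.
The state is a dict: "time_s": time; "joints": joint angles; "qd": joint speeds; "effort": joint torques, N m; "eef_pos": TCP position; "tcp_rot": TCP orientation; "wrist_force": force on the tool from outside, world axes, zero at the start; "torque": the same for the moment, N m; "finger_gap": opening from 0.0 (shut) to 1.0 (fully open); "grip_force": force on a finger pad.
Only numpy, scipy, OpenCV 4.12 (cv2) and the standard library are available. Lean on these libraries where they do the work, as an engineer would, in place of code of your own. Each camera call takes 0.05 s, during which the arm holds its last target. There are 200 camera calls.

TASK

Make the coffee grinder ready for filter coffee and start it, only pushing with the fingertips or the outside of the fingers: first push the collar's lever round until the white index line on the collar lines up with the orange line of the scale, then push the red lip of the hopper gate fully in, and only then press the green start button fully down and let it spring back. Pinch and lift nothing, do not force or shove the grinder, and leave the glass under its spout, the mug and the sugar canister alone.

Things in the scene. Friction and masses are not known exactly. Their poses are not given: they have to be found in the camera images.
- coffee_grinder: Grey coffee grinder, loose on rubber feet (4.9 kg), 240 x 160 x 262 mm. Origin: under the feet, below the vertical axis of collar and hopper. Own -x is the front (button side, towards the robot), +y its left, z up. Flat deck at z 182 mm, x -155 to 85, y -80 to 80. Fixed hopper on the axis, 93 mm wide, top at z 262. Starts turned up to 0.35 rad either way.
- collar (a joint): Angle q (rad) of the dark knurled collar, 120 mm wide, top at grinder z 207 mm; grows clockwise from above. In the grinder's x, y the index line points along (-cos q, sin q), the lever along (sin q, cos q). Range -1.0 to 0.9; stiff (2.5 N at the post), stays where left. Starts at -0.8 to -0.35, always short of the orange line.
- scale_ring (a joint): Angle (rad) of the scale's orange line, counted like the collar's: the lines match when both read the same. A flat black ring, 154 mm wide, round the collar's foot, with white lines every 8 degrees; clamped too tightly to be turned. Lies between 0 and 0.45.
- index_line (a point): Outer end of the white index line at the foot of the collar's edge, 62 mm from the axis, 186 mm above the grinder's origin. The line is 2.6 mm wide, runs over the collar's top rim and down its edge.
- orange_line (a point): Inner end of the single orange line (2.8 mm wide, 15 mm long, radial) of the scale, 62 mm from the axis, 186 mm above the grinder's origin: coincides with index_line when the lines match.
- lever_post (a point): Centre of the top of the upright black round post (18 mm diameter) at the end of the collar's steel lever, 88 mm from the axis. The post spans grinder z 195 to 234 mm; the 11 mm lever rod joins it to the collar at z 200. Push the post sideways from its side nearer the grinder's front: the collar angle grows.
- gate (a joint): Travel (m) of the hopper's gate slide: 0 = drawn out (shut; starts at 0 to 0.002), 0.022 = pushed fully in (open) against its stop. Moves along the grinder's +y, towards the axis, with about 2 N of friction; stays where left.
- gate_lip (a point): Middle of the outer face of the gate's red upright lip (34 mm along the grinder's x, 6 mm thick, grinder z 218 to 242 mm) on the grinder's right (-y) side; 86 mm from the axis when drawn out, 64 mm when fully in. Push it along the grinder's +y.
- start (a joint): Travel (m) of the start button: 0 = up, 0.006 = fully down; spring return, 5 N fully down.
- start_top (a point): Centre of the top of the green round start button (28 mm diameter, in a black 44 mm housing) on the front of the deck, 125 mm in front of the axis, 204 mm above the grinder's origin when up. Pressed straight down.
- grounds_glass: Clear tumbler, 80 mm wide x 88 mm tall, standing on the grinder's base plate below the spout. Origin at the centre of its underside. Bystander.
- mug: White mug with a handle, 87 x 121 x 96 mm, on the worktop to the right of the grinder. Origin at the middle of its underside. Bystander.
- sugar_canister: White round lidded canister, 102 mm wide x 125 mm tall, behind the grinder to the left. Origin at the centre of its underside. Bystander.

How it is judged:
On the way, in this order (a step that is already met when the one before it is completed fails the run):
1. the collar's index line stands at the orange line (within 3.5 mm) (horizontal distance between index_line and orange_line below 0.0035 m and value of joint gate below 0.008 m), for 0.2 s.
2. the hopper gate is pushed fully in (value of joint gate above 0.019 m and horizontal distance between index_line and orange_line below 0.0035 m), for 0.2 s.
3. the start button is fully down, with the collar set and the gate open (all of step 2 and value of joint start above 0.0045 m), for 0.1 s.
At the end, for the whole second after the job is handed in: The index line is within 3.5 mm of the orange line, the gate is at least 19 of its 22 mm in, the button has sprung back (under 1.5 mm), the grinder stands level within 20 mm of where it was, the glass within 25 mm, and mug and canister within 20 mm of where they were (all of step 2 and value of joint start below 0.0015 m and angle between coffee_grinder's own z axis and vertical below 0.03 rad and distance of each of coffee_grinder, mug, sugar_canister from where it was at the start of the episode below 0.02 m and distance of grounds_glass from where it was at the start of the episode below 0.025 m); the robot touches nothing.
It fails at once if the start button is pressed before the collar is set and the gate is open (value of joint start above 0.003 m and not (horizontal distance between index_line and orange_line below 0.0035 m and value of joint gate above 0.019 m)).
It fails at once if the grinder is shoved more than 20 mm, tipped or lifted (distance of coffee_grinder from where it was at the start of the episode above 0.02 m or angle between coffee_grinder's own z axis and vertical above 0.06 rad).
It fails at once if the grinder or one of its parts is pinched or forced (more than 40 N from the fingers) (contact force between the fingers and coffee_grinder above 40 N).
It fails at once if the glass, mug or canister is moved, lifted or knocked over (distance of grounds_glass from where it was at the start of the episode above 0.025 m or distance of any of mug, sugar_canister from where it was at the start of the episode above 0.02 m).
It also fails if it takes over 61 s, if anything falls off the work surface, if the arm or the gripper's body presses on something with over 40 N, if the wrist force passes 120 N, or if a joint passes its speed limit or range.

## Working session

There is one attempt and no reset: what is moved stays moved. The work goes in short steps, Python scripts to look and compute and a shell command to move; the robot and the scene stay as the last step left them, time stands still between calls to the robot, and variables do not carry over. Pictures are saved under pics/ and viewed, at most 10 in all, crops included, and the job is handed in when it is done.

```bash
ls; mkdir -p pics
python3 - <<'E'
from workcell import arm, capture, sign_off
import cv2,numpy as np
o=arm.observe();print(o['eef_pos'],o['tcp_rot'],o['time_s'])
for n in ["scene","top"]:
    c=capture(n);cv2.imwrite(f"pics/{n}0.png",c["color"][:,:,::-1]);print(n,{k:v for k,v in c.items() if k!='color'})
E
```

```text
jog.py
pics
workcell.py
[ 0.1665105  -0.60203261  0.21334203] [-3.11188603e+00 -4.22324340e-01  8.78553038e-05] 0.0
scene {'fovy': 46.04987551942687, 'cx': 313.44422783860654, 'cy': 234.5429498684952, 'world_from_camera': array([[-0.7657987 ,  0.36634081, -0.52853266, -0.05143842],
       [-0.64284812, -0.458178  ,  0.61385603,  0.83226951],
       [-0.01728152,  0.80985637,  0.58637361,  0.85677667],
       [ 0.        ,  0.        ,  0.        ,  1.        ]])}
top {'fovy': 43.18824856018558, 'cx': 315.5508372672286, 'cy': 231.0026716982234, 'world_from_camera': array([[-0.0143064 ,  0.99377023, -0.11052625,  0.45159646],
       [-0.9998893 , -0.01467056, -0.00248226,  0.08099836],
       [-0.00408828,  0.1104785 ,  0.99387011,  1.26292471],
       [ 0.        ,  0.        ,  0.        ,  1.        ]])}
```

View pics/top0.png

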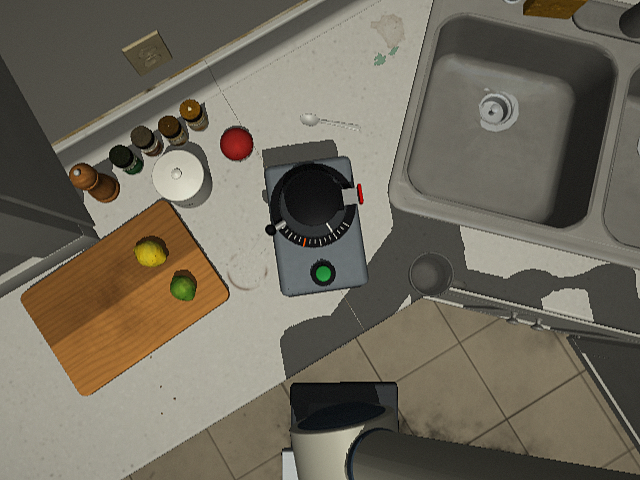

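View pics/scene0.png

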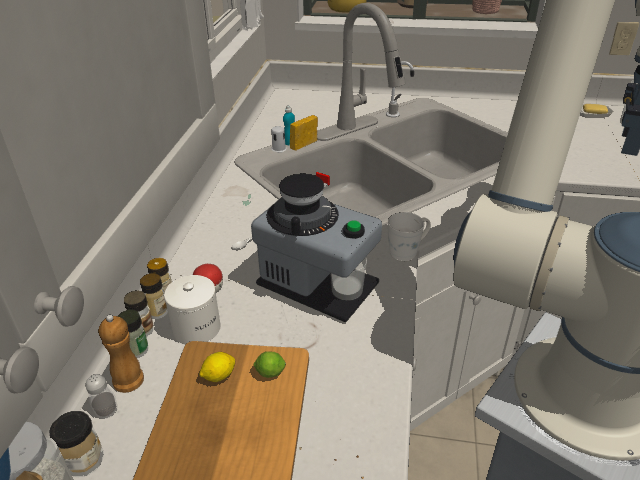

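The top view shows the green button at (323,273), the lever post at (271,230), the red lip at (361,194), the orange line near (305,241) and the index line near (331,229). The scene view confirms this layout; the mug stands front-right and the canister is off to the left. Next I'll measure these in the images.

```bash
cat > h.py <<'E'
import numpy as np,cv2
from workcell import arm, capture, sign_off
def ray(c,u,v):
    f=240/np.tan(np.radians(c['fovy']/2));T=c['world_from_camera']
    return T[:3,3],T[:3,:3]@np.array([(u-c['cx'])/f,-(v-c['cy'])/f,-1])
def onz(c,u,v,z):
    o,d=ray(c,u,v);return o+d*(z-o[2])/d[2]
def pix(c,p):
    f=240/np.tan(np.radians(c['fovy']/2));T=c['world_from_camera']
    q=T[:3,:3].T@(np.array(p)-T[:3,3]);return np.array([c['cx']-f*q[0]/q[2],c['cy']+f*q[1]/q[2]])
def blobs(c,hr,smin=130,vmin=60,roi=None):
    h=cv2.cvtColor(c['color'],cv2.COLOR_RGB2HSV).astype(int)
    H=h[...,0];m=((H>=hr[0])&(H<=hr[1]) if hr[0]<=hr[1] else (H>=hr[0])|(H<=hr[1]))&(h[...,1]>smin)&(h[...,2]>vmin)
    m=m.astype(np.uint8)
    if roi:
        k=np.zeros_like(m);k[roi[1]:roi[3],roi[0]:roi[2]]=1;m*=k
    n,l,s,ce=cv2.connectedComponentsWithStats(m)
    return [(int(s[i,4]),s[i,:4].tolist(),ce[i].round(2).tolist()) for i in range(1,n) if s[i,4]>3]
E
python3 - <<'E'
from h import *
t=capture('top');s=capture('scene')
print('top green',blobs(t,(45,80),roi=(300,250,350,300)),'red',blobs(t,(170,6),roi=(340,170,380,220)),'or',blobs(t,(5,22),100,roi=(270,200,360,260)))
print('sc green',blobs(s,(45,80),roi=(330,210,380,250)),'red',blobs(s,(170,6),roi=(305,160,340,195)),'or',blobs(s,(5,22),100,roi=(280,190,350,250)))
i=t['color'][150:300,255:375,::-1];cv2.imwrite('pics/crop1.png',cv2.resize(i,None,fx=4,fy=4,interpolation=cv2.INTER_CUBIC))
E
```

```text
top green [(190, [316, 266, 15, 16], [322.93, 273.39])] red [(63, [358, 184, 5, 20], [360.1, 193.29])] or [(18, [303, 238, 3, 9], [304.0, 241.78])]
sc green [(125, [347, 221, 14, 11], [353.54, 225.76])] red [(103, [316, 172, 14, 14], [323.53, 177.4])] or [(13, [319, 226, 6, 5], [321.69, 228.15])]
```

View pics/crop1.png

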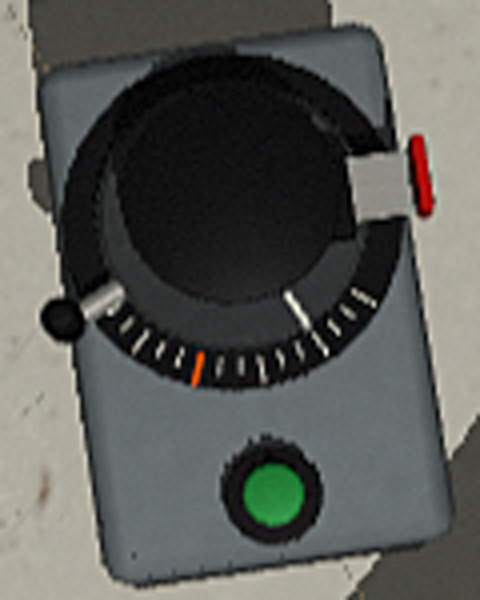

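The crop shows, in full-image pixels: index line from about (326.3,223) to (332.5,232), orange line from (305.8,238) to (303.8,246), post top at about (270.8,230), and lip at (360,193).

```bash
cat >> h.py <<'E'
def tri(a,b):
    (o1,d1),(o2,d2)=a,b
    A=np.stack([d1,-d2],1);x=np.linalg.lstsq(A,o2-o1,rcond=None)[0]
    p,q=o1+d1*x[0],o2+d2*x[1];return (p+q)/2,np.linalg.norm(p-q)
E
python3 - <<'E'
from h import *
t=capture('top');s=capture('scene')
B=onz(t,322.93,273.39,.204);L=onz(t,359.4,193.3,.242)
print('B',B,'L',L,'triB',tri(ray(t,322.93,273.39),ray(s,353.54,225.76)))
P=onz(t,270.8,230,.234)
# solve yaw from B->L: grinder vec (125,-83)
v=(L-B)[:2];yaw=np.arctan2(v[1],v[0])-np.arctan2(-.083,.125);print('len',np.linalg.norm(v),np.hypot(.125,.083),'yaw',yaw)
# fit both
R=lambda a:np.array([[np.cos(a),-np.sin(a)],[np.sin(a),np.cos(a)]])
m=(B+L)[:2]/2;C=m-R(yaw)@np.array([-.0625,-.0415]);print('C',C)
def ang(p): 
    g=R(yaw).T@(p[:2]-C);return g,np.arctan2(g[1],-g[0])
for n,u,v_,z in [('idx outer foot',332.5,232,.186),('idx rim mid',329,227,.207),('or in',305.8,238,.186),('or mid',304.8,242,.186),('or cen',304,241.78,.186),('or out',303.8,246.3,.186)]:
    print(n,ang(onz(t,u,v_,z)),np.hypot(*ang(onz(t,u,v_,z))[0]))
g=R(yaw).T@(P[:2]-C);print('post',P,g,np.hypot(*g),'q',np.arctan2(g[0],g[1]))
# check orange by triangulation and scene reprojection
print(tri(ray(t,304.5,242),ray(s,321.69,228.15)))
for x,y in [(-155,-80),(-155,80),(85,80),(85,-80)]:
    w=C+R(yaw)@np.array([x,y])/1000;print('corner',w,pix(t,[*w,.182])-[255,150])
E
```

```text
B [0.49481664 0.07184249 0.204     ] L [0.62871435 0.0078507  0.242     ] triB (array([0.49527353, 0.07205553, 0.20123757]), np.float64(0.00083528145513781))
len 0.14840331797941092 0.15004665940966497 yaw 0.14032979914891958
C [0.61784653 0.0896805 ]
idx outer foot (array([-0.0533173 , -0.02907161]), np.float64(-0.499194170326861)) 0.0607280225643051
idx rim mid (array([-0.04585405, -0.02354184]), np.float64(-0.47431648598113096)) 0.051544278114644446
or in (array([-0.05659645,  0.01969917]), np.float64(0.33494881301353774)) 0.05992675533829308
or mid (array([-0.06340642,  0.02255306]), np.float64(0.34173528212106546)) 0.0672979496848631
or cen (array([-0.06279665,  0.02390305]), np.float64(0.3637080171183429)) 0.06719207319323692
or out (array([-0.07073675,  0.0254843 ]), np.float64(0.34579424655133356)) 0.07518735238783672
post [0.5688726  0.15997954 0.234     ] [-0.03865981  0.07645796] 0.08567613860465018 q -0.4681452639485494
(array([0.5522064 , 0.10397223, 0.18780598]), np.float64(0.001126787617467244))
corner [ 0.47555976 -0.01121289] [114.76928712 134.08063152]
corner [0.45318061 0.14721429] [ 25.67403473 148.04330715]
corner [0.69082139 0.18078302] [ 6.15089202 16.64827308]
corner [0.71320054 0.02235583] [93.15475187  3.26691472]
```

```bash
cat >> h.py <<'E'
from scipy.spatial.transform import Rotation as Rot
YAW=.1403;C=np.array([.6178,.0897])
def g2w(x,y): 
    c,s=np.cos(YAW),np.sin(YAW);return C+np.array([c*x-s*y,s*x+c*y])
def st():
    o=arm.observe();R=Rot.from_rotvec(o['tcp_rot']).as_matrix();p=np.array(o['eef_pos'])
    c,s=np.cos(YAW),np.sin(YAW);g=np.array([[c,s],[-s,c]])@(p[:2]-C)
    print('t',o['time_s'],'tcp',p.round(4),'g',g.round(4),'yaw',np.arctan2(R[1,0],R[0,0]).round(4),'F',np.round(o['wrist_force'],1),'gap',round(o['finger_gap'],2));return o,p,R
def delta(x,y,z,grinder=True):
    o,p,R=st();w=g2w(x,y) if grinder else np.array([x,y])
    print('tool delta',(R.T@(np.array([*w,z])-p)).round(4))
E
echo '{"offsets":[[0,0,-0.05,0.13,0],[0,0,-0.05,0,0],[0,0,-0.04,0,0],[0,0,0,0,0]]}' > rows.txt && python3 jog.py rows.txt 5; python3 -c "
from h import *
delta(-.095,.086,.35)"
```

```text
time_s: 0.7
eef_pos: [0.167, -0.6043, 0.3601]
tcp_rot: [3.125, 0.219, 0.002]
wrist_force: [-0.0, 0.2, 0.2]
finger_gap: 0.68
grip_force: 0.0
t 0.7 tcp [ 0.167  -0.6043  0.3601] g [-0.5435 -0.6242] yaw 0.1399 F [-0.   0.2  0.2] gap 0.68
tool delta [ 0.4481 -0.7104  0.0036]
```

```bash
echo '{"offsets":[[0.026,-0.042,0,0,0],[0.026,-0.042,0,0,0],[0.026,-0.042,0,0,0],[0.026,-0.042,0,0,0],[0.026,-0.042,0,0,0],[0.026,-0.042,0,0,0],[0.026,-0.042,0,0,0],[0.026,-0.042,0,0,0]]}' > rows.txt && python3 jog.py rows.txt >/dev/null;  echo '{"offsets":[[0.026,-0.042,0,0,0],[0.026,-0.042,0,0,0],[0.026,-0.042,0,0,0],[0.026,-0.042,0,0,0],[0.026,-0.042,0,0,0],[0.026,-0.042,0,0,0],[0.026,-0.042,0,0,0],[0,0,0,0,0]]}' > rows.txt && python3 jog.py rows.txt >/dev/null; python3 -c "
from h import *
delta(-.095,.086,.35)"
```

```text
t 2.3 tcp [0.4662 0.0806 0.3533] g [-0.1514  0.0121] yaw 0.145 F [ 0.1 -0.  -1.2] gap 0.01
tool delta [ 0.0567 -0.0736  0.0034]
```

```bash
echo '{"offsets":[[0.026,-0.034,0,0,0],[0.026,-0.034,0,0,0],[0.004,-0.005,0,0,0],[0,0,0.04,0,0],[0,0,0.04,0,0],[0,0,0.035,0,0],[0,0,0.022,0,0],[0,0,0,0,0]]}' > rows.txt && python3 jog.py rows.txt ; python3 -c "
from h import *
delta(-.078,.086,.213)
for n in ['scene','wrist']:
    c=capture(n);cv2.imwrite('pics/a_'+n+'.png',c['color'][:,:,::-1])
i=cv2.imread('pics/a_scene.png')[130:330,220:420];j=cv2.imread('pics/a_wrist.png')
cv2.imwrite('pics/a.png',np.hstack([cv2.resize(i,(400,400),interpolation=2),cv2.resize(j,(400,400))]))
"
```

```text
time_s: 3.1
eef_pos: [0.5083, 0.1549, 0.2143]
tcp_rot: [3.133, 0.219, -0.009]
wrist_force: [0.4, 0.1, 0.4]
finger_gap: 0.002
grip_force: 0.0
t 3.1 tcp [0.5083 0.1549 0.2143] g [-0.0993  0.0798] yaw 0.1394 F [0.4 0.1 0.4] gap 0.0
tool delta [ 0.0213 -0.0062  0.0012]
```

View pics/a.png

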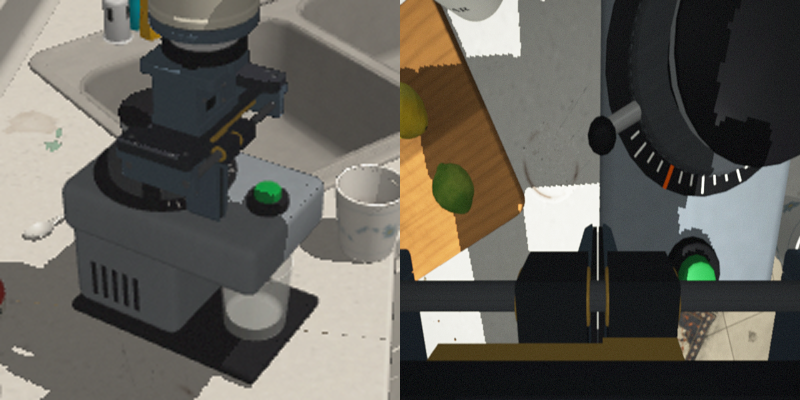

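The wrist view shows the post ahead of the shut fingers and well centred, with the orange line visible at about (668,177) in the composite. I'll push along the arc.

```bash
echo '{"offsets":[[0.014,0,0,0,0],[0.014,0,0,0,0],[0.008,0,0,0,0],[0.008,-0.003,0,0,0],[0.008,-0.003,0,0,0],[0.008,-0.002,0,0,0],[0.008,-0.001,0,0,0],[0,0,0,0,0]]}' > rows.txt && python3 jog.py rows.txt ; python3 -c "
from h import *
delta(-.01,.0865,.213)
c=capture('wrist');cv2.imwrite('pics/b.png',c['color'][:,:,::-1])
"
```

```text
time_s: 4.0
eef_pos: [0.5774, 0.1747, 0.2168]
tcp_rot: [-3.134, -0.22, -0.001]
wrist_force: [-0.1, 0.6, -0.6]
finger_gap: 0.005
grip_force: 0.0
t 4.0 tcp [0.5774 0.1747 0.2168] g [-0.0281  0.0898] yaw 0.1401 F [-0.1  0.6 -0.6] gap 0.0
tool delta [0.0181 0.0033 0.0038]
```

View pics/b.png

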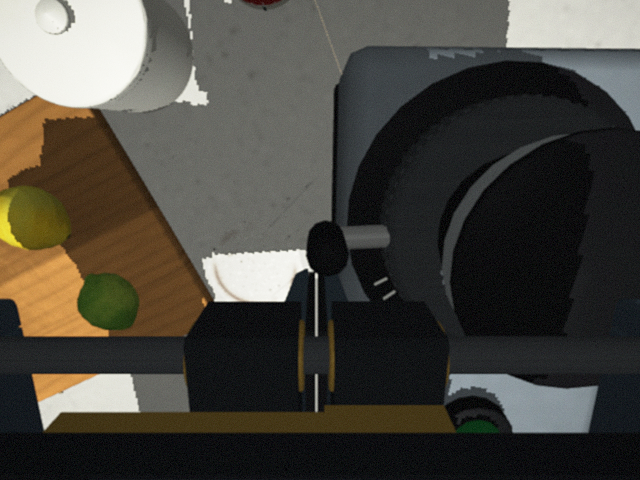

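The post is at (327,248), in contact, with the lever near q≈0. I'll push on to just short of the target, back off, and measure.

```bash
echo '{"offsets":[[0.007,0.001,0.001,0,0],[0.007,0.001,0.001,0,0],[0.007,0.001,0.001,0,0],[0.007,0.001,0,0,0],[0.001,0,0,0,0],[0,0,0,0,0]]}' > rows.txt && python3 jog.py rows.txt | head -2; python3 -c "
from h import *
st()
c=capture('scene');cv2.imwrite('pics/c.png',cv2.resize(c['color'][140:260,230:390,::-1],None,fx=4,fy=4,interpolation=2))
print(blobs(c,(5,22),100,roi=(280,190,350,250)))
t=capture('top');print(blobs(t,(5,22),100,roi=(270,200,360,260)))
cv2.imwrite('pics/ct.png',t['color'][:,:,::-1])
i=t['color'][190:290,250:370,::-1];cv2.imwrite('pics/c.png',np.hstack([cv2.resize(c['color'][160:260,260:360,::-1],(400,400),interpolation=2),cv2.resize(i[:,:100],(400,400),interpolation=2)]))
"
```

```text
time_s: 4.65
eef_pos: [0.6062, 0.1742, 0.2138]
t 4.65 tcp [0.6062 0.1742 0.2138] g [0.0003 0.0853] yaw 0.1396 F [-0.1  0.3 -0.1] gap 0.01
[(21, [280, 190, 5, 8], [282.52, 193.14]), (9, [320, 227, 5, 4], [322.22, 228.56])]
[]
```

View pics/c.png

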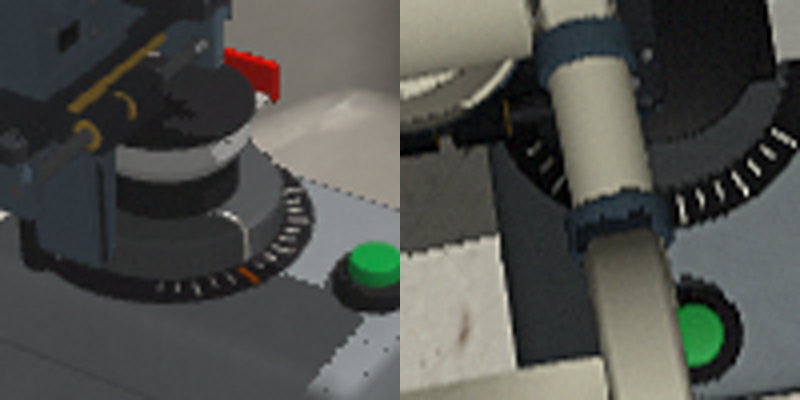

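The scene crop shows the index line's foot at about (321.8,224.6) and the orange line from (320.3,226.5) to (324.2,230), so they are almost aligned. I'll quantify the gap.

```bash
python3 -c "
from h import *
c=capture('scene')
def ang(p):
    a,b=np.cos(YAW),np.sin(YAW);g=np.array([[a,b],[-b,a]])@(p[:2]-C);return np.hypot(*g).round(4),np.arctan2(g[1],-g[0]).round(3)
for n,u,v,z in [('foot',321.8,224.6,.186),('edge top',321.5,216.2,.207),('orin',320.3,226.5,.186),('orc',322.0,228.2,.186),('orout',324.2,230.2,.186)]: print(n,ang(onz(c,u,v,z)))
for q in (.25,.3,.35,.4): print(q,pix(c,[*g2w(-.0615*np.cos(q),.0615*np.sin(q)),.186]),pix(c,[*g2w(-.06*np.cos(q),.06*np.sin(q)),.207]),pix(c,[*g2w(-.0695*np.cos(q),.0695*np.sin(q)),.186]))
h=c['color'][205:232,310:332].astype(int)
print(h.min(2)); print((h[...,0]-h[...,2])[16:])
"
```

```text
foot (np.float64(0.0556), np.float64(0.187))
edge top (np.float64(0.0553), np.float64(0.191))
orin (np.float64(0.0583), np.float64(0.309))
orc (np.float64(0.0653), np.float64(0.33))
orout (np.float64(0.0736), np.float64(0.345))
0.25 [322.61140312 226.46443312] [322.01799634 217.76537202] [325.33537517 228.04266757]
0.3 [321.5214839  227.05645739] [320.94333547 218.33650147] [324.10280018 228.71710212]
0.35 [320.37910353 227.61829921] [319.81707691 218.87854101] [322.80998921 229.35737989]
0.4 [319.18719875 228.14828937] [318.64211525 219.38988415] [321.46027423 229.96155889]
[[ 26  24  26  22  26  29  31  31  32  47  86  84  83  86  84  84  86  84
   83  86  73  40]
 [ 26  24  25  26  31  31  32  29  32  59  85  85  84  84  85  84  85  85
   85  84  68  38]
 [ 25  22  30  29  31  27  32  29  34  72  84  84  84  84  85  86  86  85
   86  85  69  95]
 [ 24  31  30  32  30  30  30  32  57  83  85  86  86  86  85  86  87  86
   88  85  81  91]
 [ 26  29  31  31  30  31  32  46  84  84  85  85  86  86  86  85  87  85
   86  85  54  47]
 [ 25  31  31  32  32  32  59  84  84  85  85  85  86
[... 2317 characters left out ...]
0   7   2   0   0   1   2   8
   14   0   0   1]
 [ -1  -1   1  -1  -1  -2  -2   0   0   0  -1   5   2   1   2  -1   0   1
    2   0  -1  -1]
 [ -2  -1  -1   0  -1  -1  -1  -1   0   1  25   1   1  -1   4   7   0   1
   -1   0   1   0]
 [  0  -2   0   0   0  -1  -2   2   1  37 110  87   0  -1   1   1   2  -1
    1   1  -1  -6]
 [ -2  -2  -1  -1   0  -2   3   3  -2   6  39  91 111  27  -2   3   2   2
   -2  -4  -6  -3]
 [  0  -1   3   1  -3  -2   0   8   1  -1   4  12  68 111  57  -1  -1   0
   -4  -2  -3  -3]
 [ -2   0   2   8  -1  -3   0   3   5   3   0   0  12  66  61  -1  -2  -3
   -3  -3  -2  -2]
 [  0   1   0   2   4   0  -2   0   2   1  -1   0   1   4   1  -3  -4  -2
   -3  -2  -2  -3]]
```

The index is still about 0.07–0.09 rad short. I'll push about 6 mm more, then retreat up and back, and check from the top camera.

```bash
echo '{"offsets":[[0.003,0.001,0,0,0],[0.003,0.001,0,0,0],[0,0,0,0,0],[0,0,0,0,0]]}' > rows.txt && python3 jog.py rows.txt | head -2; python3 -c "
from h import *
st()
c=capture('scene');h=c['color'][213:232,314:328].astype(int)
print(h.min(2)); print((h[...,0]-h[...,2])[10:])"
echo '{"offsets":[[-0.02,0,0,0,0],[-0.03,0,-0.02,0,0],[-0.03,0,-0.04,0,0],[-0.03,0,-0.04,0,0],[0,0,-0.04,0,0],[0,0.04,0,0,0],[0,0.05,0,0,0],[0,0.05,0,0,0]]}' > rows.txt && python3 jog.py rows.txt | head -2
```

```text
time_s: 5.2
eef_pos: [0.6121, 0.1732, 0.2139]
t 5.2 tcp [0.6121 0.1732 0.2139] g [0.006  0.0835] yaw 0.1398 F [ 1.4 -0.1  0.2] gap 0.01
[[ 52  94  86  86  85  85  85  84  84  85  87  88  88  73]
 [ 64  95  94  63  50  84  85  86  83  91  88  89  71  64]
 [ 46  52  81 108  76  48  48  54  91  89  90  72  69  51]
 [ 45  44  48  66  95  97  49  48  54  91  64  60  61  59]
 [ 45  46  46  48  59 115  84  49  48  65  60  59  58  59]
 [ 45  49  48  49  53  88 114  44  46  62  53  58  58  57]
 [ 48  50  51  49  52  81 112  46  46  64  54  57  59  57]
 [ 50  49  47  47  48  67 112  47  43  62  54  58  58  56]
 [ 48  47  46  46  46  68 112  44  46  63  54  58  53  51]
 [ 47  48  47  46  46  67 111  46  45  62  53  50  41  40]
 [ 46  46  46  46  47  68 112  45  45  60  39  54 136  87]
 [ 44  46  47  45  47  68 110  45  37  40  39  43  70 111]
 [ 47  47  46  46  47  66  96  34  26  47  46  26  41  46]
 [ 47  47  45  44  36  36  30  25  22  32  70  88  25  23]
 [ 46  47  35  28  23  20  10  10  20  26  28  30  28  25]
 [ 29  26  48  48  25  26  19  10  10  22  27  24  25  26]
 [ 23  23  33  85  45  24  24  25  13  10  15  24  27  49]
 [ 25  26  24  36  69  27  23  26  24  12  16  37  46  68]
 [ 47  23  23  24  29  25  26  24  26  38  49  69  68  70]]
[[ -1  -1   1  -2  -1   3  10   0   0  -2  -1   3  11   5]
 [ -1   0   0  -2  -2   3  11  -2  -1   0   0  -1   3   8]
 [  0  -1  -1  -2   0   2  10   0   0   1   1   0   0   2]
 [  1  -1   0  -1  -1   1  24   1   1   2   4   7  -2   0]
 [ -1   0   0  -1   1  38 111  86  -1   2   0   0  -1   0]
 [ -2  -1   2   2  -1   3  42  92 111  27   0  -1   1   2]
 [ -3  -1   2   8   2   1   3  14  69 112  58   1   0  -2]
 [  0   0  -3   0   5   0   0   0  12  68  60  -1  -2  -3]
 [  4  -2   0  -1   1  -3   1   1  -1   1   1  -2  -3  -3]]
time_s: 6.05
eef_pos: [0.5225, 0.0179, 0.3545]
```

The index foot is now at (319.8,225), directly above the orange inner end at (320,226.5), so the lines match. Next is the gate.

```bash
python3 -c "
from h import *
delta(0,-.13,.35)"
```

```text
t 6.05 tcp [0.5225 0.0179 0.3545] g [-0.1044 -0.0578] yaw 0.1413 F [ 0.7  0.5 -0.4] gap 0.01
tool delta [0.1043 0.0723 0.0047]
```

```bash
echo '{"offsets":[[0.02,0.03,0,0,0],[0.03,0.035,0,0,0],[0.03,0.005,0,0,0],[0.024,0,0,0,0],[0,0,0.03,0,0],[0,0,0.03,0,0],[0,0,0,0,0]]}' > rows.txt && python3 jog.py rows.txt | head -2; python3 -c "
from h import *
delta(0,-.125,.225)
t=capture('top');cv2.imwrite('pics/d.png',cv2.resize(t['color'][150:300,255:375,::-1],None,fx=4,fy=4,interpolation=2))
w=capture('wrist');a=cv2.imread('pics/d.png');b=cv2.resize(w['color'][:,:,::-1],(320,240));b=cv2.copyMakeBorder(b,0,360,0,0,0);cv2.imwrite('pics/d.png',np.hstack([a,b]))
print(blobs(w,(170,6)))
"
```

```text
time_s: 6.75
eef_pos: [0.6334, -0.0354, 0.2901]
t 6.75 tcp [ 0.6334 -0.0354  0.2901] g [-0.002  -0.1261] yaw 0.1398 F [ 0.8  0.2 -0.3] gap 0.01
tool delta [ 0.0024 -0.001   0.0651]
[(3604, [4, 0, 79, 58], [45.01, 24.47]), (876, [239, 226, 17, 64], [247.13, 256.92])]
```

View pics/d.png

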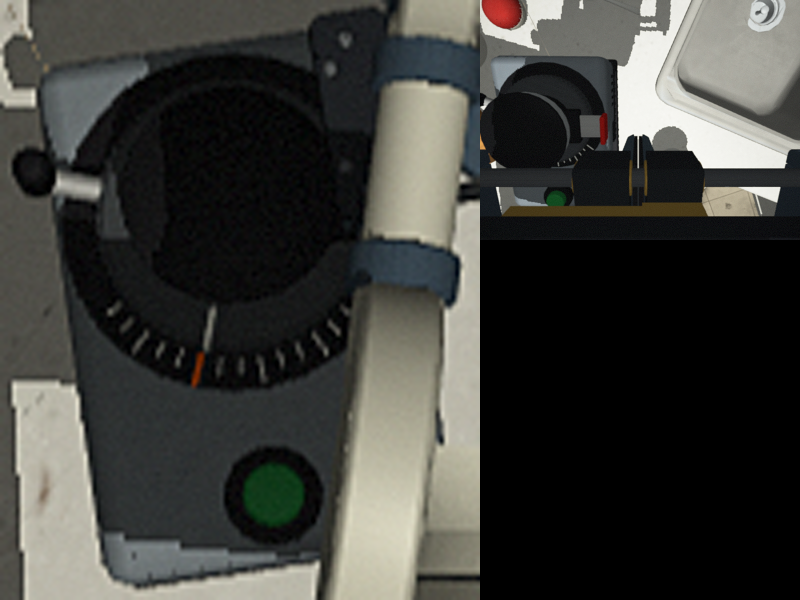

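The top view confirms that the index line runs straight into the orange line at crop (203,352). The wrist view shows the fingers to the right of the lip. I'll lower beside it and push along grinder +y.

```bash
echo '{"offsets":[[0.002,0,0.03,0,0],[0,0,0.033,0,0],[0,0,0,0,0],[0,-0.008,0,0,0],[0,-0.008,0,0,0],[0,-0.006,0,0,0],[0,-0.006,0,0,0],[0,0,0,0,0]]}' > rows.txt && python3 jog.py rows.txt | head -2; python3 -c "
from h import *
st();w=capture('wrist');print(blobs(w,(170,6)))"; echo '{"offsets":[[0,-0.005,0,0,0],[0,-0.005,0,0,0]]}' > rows.txt && python3 jog.py rows.txt| grep force; python3 -c "
from h import *
st();w=capture('wrist');print(blobs(w,(170,6)))"
```

```text
time_s: 7.65
eef_pos: [0.6334, -0.0066, 0.2317]
t 7.65 tcp [ 0.6334 -0.0066  0.2317] g [ 0.002  -0.0976] yaw 0.1408 F [ 0.7 -0.4 -0.2] gap 0.0
[(3220, [0, 0, 78, 50], [38.38, 21.14]), (454, [279, 262, 16, 40], [285.63, 279.53])]
wrist_force: [0.6, -1.4, 1.1]
grip_force: 1.2
t 7.9 tcp [0.632  0.0022 0.2311] g [ 0.0018 -0.0886] yaw 0.1393 F [ 0.6 -1.4  1.1] gap 0.01
[(3413, [0, 0, 88, 50], [45.95, 20.46]), (422, [280, 262, 16, 40], [286.41, 279.12])]
```

The lip is in contact, holding its position in the wrist image. I'll continue gently to the stop.

```bash
for k in 1; do echo '{"offsets":[[0,-0.004,0,0,0],[0,-0.004,0,0,0]]}' > rows.txt && python3 jog.py rows.txt| grep force;  echo '{"offsets":[[0,-0.002,0,0,0],[0,0,0,0,0]]}' > rows.txt && python3 jog.py rows.txt| grep wrist; done; python3 -c "
from h import *
st();w=capture('wrist');print(blobs(w,(170,6)))
c=capture('scene');print(blobs(c,(170,6),roi=(290,160,345,200)))"; echo '{"offsets":[[0,-0.0015,0,0,0],[0,0,0,0,0]]}' > rows.txt && python3 jog.py rows.txt| grep wrist; python3 -c "
from h import *
st();w=capture('wrist');print(blobs(w,(170,6)))"
```

```text
wrist_force: [1.3, -2.5, 2.1]
grip_force: 1.1
wrist_force: [0.0, -0.2, -1.1]
t 8.35 tcp [0.6303 0.0126 0.2308] g [ 0.0016 -0.0781] yaw 0.1401 F [ 0.  -0.2 -1.1] gap 0.0
[(3356, [10, 0, 91, 49], [58.8, 19.98]), (443, [279, 261, 17, 41], [286.03, 278.81])]
[(16, [322, 179, 3, 10], [323.44, 182.81])]
wrist_force: [0.4, -2.2, -1.6]
t 8.65 tcp [0.6301 0.0137 0.2307] g [ 0.0015 -0.077 ] yaw 0.1397 F [ 0.4 -2.2 -1.6] gap 0.01
[(3335, [11, 0, 91, 49], [59.83, 19.91]), (436, [280, 261, 16, 41], [286.25, 278.62])]
```

```bash
for k in 1 2 3; do :; done; echo '{"offsets":[[0,-0.0015,0,0,0],[0,0,0,0,0]]}' > rows.txt && python3 jog.py rows.txt| egrep 'pos|wrist'; echo '{"offsets":[[0,-0.0015,0,0,0],[0,0,0,0,0]]}' > rows.txt && python3 jog.py rows.txt| egrep 'pos|wrist'; echo '{"offsets":[[0,-0.001,0,0,0],[0,0,0,0,0]]}' > rows.txt && python3 jog.py rows.txt| egrep 'pos|wrist';python3 -c "
from h import *
st();w=capture('wrist');print(blobs(w,(170,6)))"
```

```text
eef_pos: [0.63, 0.0144, 0.2308]
wrist_force: [0.3, -7.6, -1.6]
eef_pos: [0.6299, 0.0151, 0.2311]
wrist_force: [0.7, -13.2, -0.2]
eef_pos: [0.6299, 0.0158, 0.2313]
wrist_force: [-1.3, -15.2, 2.7]
t 9.3 tcp [0.6299 0.0158 0.2313] g [ 0.0017 -0.0749] yaw 0.139 F [ -1.3 -15.2   2.7] gap 0.01
[(3381, [12, 0, 92, 49], [61.4, 20.19]), (411, [280, 261, 17, 41], [286.97, 278.07])]
```

Force rose to 15 N against the stop, so the gate is fully in. I'll retract, verify, and go above the button.

```bash
echo '{"offsets":[[0,0.015,0,0,0],[0,0.025,-0.01,0,0],[0,0,-0.04,0,0],[0,0,-0.03,0,0],[-0.04,0,0,0,0],[-0.045,-0.02,0,0,0],[-0.04,-0.04,0,0,0],[0,-0.05,0,0,0]]}' > rows.txt && python3 jog.py rows.txt | head -2; python3 -c "
from h import *
delta(-.125,0,.23)
t=capture('top');print('red',blobs(t,(170,6),roi=(330,170,380,220)),'or',blobs(t,(5,22),100,roi=(270,200,360,260)),blobs(t,(45,80),roi=(300,250,350,300)))
s=capture('scene');print('red',blobs(s,(170,6),roi=(290,160,345,200)),'green',blobs(s,(45,80),roi=(330,210,380,250)))"
```

```text
time_s: 10.15
eef_pos: [0.4978, 0.0646, 0.3112]
t 10.15 tcp [0.4978 0.0646 0.3112] g [-0.1223 -0.0081] yaw 0.1366 F [ 0.6  0.6 -1.1] gap 0.01
tool delta [-0.0026 -0.0081  0.0812]
red [(48, [345, 185, 5, 15], [347.29, 191.98])] or [] []
red [(13, [322, 179, 3, 10], [323.38, 183.46])] green [(120, [347, 221, 14, 11], [353.42, 225.87])]
```

The lip moved about 21 mm (u 360.1→347.3), and the grinder hasn't moved (green blob shift ≈0.1 px). Now I'll press the button.

```bash
echo '{"offsets":[[-0.003,-0.006,0.03,0,0],[0,0,0.03,0,0],[0,0,0.02,0,0],[0,0,0,0,0],[0,0,0,0,0]]}' > rows.txt && python3 jog.py rows.txt | head -2; python3 -c "
from h import *
delta(-.125,0,.204)"; echo '{"offsets":[[0,0,0.012,0,0],[0,0,0.009,0,0],[0,0,0,0,0]]}' > rows.txt && python3 jog.py rows.txt| egrep 'pos|wrist'; echo '{"offsets":[[0,0,0.004,0,0],[0,0,0.002,0,0],[0,0,0,0,0]]}' > rows.txt && python3 jog.py rows.txt| egrep 'pos|wrist'
```

```text
time_s: 10.75
eef_pos: [0.4981, 0.0708, 0.2314]
t 10.75 tcp [0.4981 0.0708 0.2314] g [-0.1212 -0.0019] yaw 0.1395 F [ 0.4  0.3 -0.5] gap 0.01
tool delta [-0.0038 -0.0019  0.0274]
eef_pos: [0.4975, 0.071, 0.2098]
wrist_force: [0.3, 0.8, -0.0]
eef_pos: [0.4978, 0.0711, 0.2041]
wrist_force: [-0.3, 0.2, 1.6]
```

```bash
echo '{"offsets":[[-0.003,-0.001,0.002,0,0],[0,0,0.001,0,0],[0,0,0,0,0]]}' > rows.txt && python3 jog.py rows.txt| egrep 'pos|wrist'; echo '{"offsets":[[0,0,0.002,0,0],[0,0,0,0,0]]}' > rows.txt && python3 jog.py rows.txt| egrep 'pos|wrist'; echo '{"offsets":[[0,0,0.0015,0,0],[0,0,0,0,0]]}' > rows.txt && python3 jog.py rows.txt| egrep 'pos|wrist'
```

```text
eef_pos: [0.4944, 0.0718, 0.201]
wrist_force: [-0.0, 0.5, 3.2]
eef_pos: [0.4945, 0.0718, 0.1988]
wrist_force: [-0.2, -0.6, 4.2]
eef_pos: [0.4945, 0.0718, 0.198]
wrist_force: [-4.1, 0.5, 16.7]
```

The force jumped from 4 N to 17 N at z = 0.198, which is the bottom of the travel. I'll hold briefly, then retreat and check.

```bash
echo '{"offsets":[[0,0,0,0,0],[0,0,0,0,0],[0,0,-0.015,0,0],[0,0,-0.03,0,0],[0,0,-0.04,0,0],[-0.03,0.03,-0.02,0,0],[0,0.05,0,0,0],[0,0.05,0,0,0]]}' > rows.txt && python3 jog.py rows.txt | grep pos; echo '{"offsets":[[0,0.05,0,0,0],[-0.02,0.045,0,0,0],[0,0.05,0,0,0],[0,0.05,0,0,0],[0,0,0,0,0],[0,0,0,0,0]]}' > rows.txt && python3 jog.py rows.txt | egrep 'pos|wrist';python3 -c "
from h import *
t=capture('top');print('red',blobs(t,(170,6),roi=(330,170,380,220)),'or',blobs(t,(5,22),100,roi=(270,200,360,260)),blobs(t,(45,80),roi=(300,250,350,300)))
r=blobs(t,(170,6),roi=(330,170,380,220))[0][2];print('lip y travel',onz(t,*r,.242)-onz(t,360.1,193.29,.242))
cv2.imwrite('pics/e.png',cv2.resize(t['color'][150:300,255:375,::-1],None,fx=4,fy=4,interpolation=2))"
```

```text
eef_pos: [0.4825, -0.0623, 0.3032]
eef_pos: [0.4899, -0.2578, 0.3017]
wrist_force: [0.2, 0.6, 0.2]
red [(71, [345, 185, 6, 22], [347.75, 195.01])] or [(15, [303, 238, 3, 9], [304.0, 242.0])] [(5, [317, 274, 3, 5], [317.8, 276.0])]
lip y travel [-0.00265432  0.02111448  0.        ]
```

View pics/e.png

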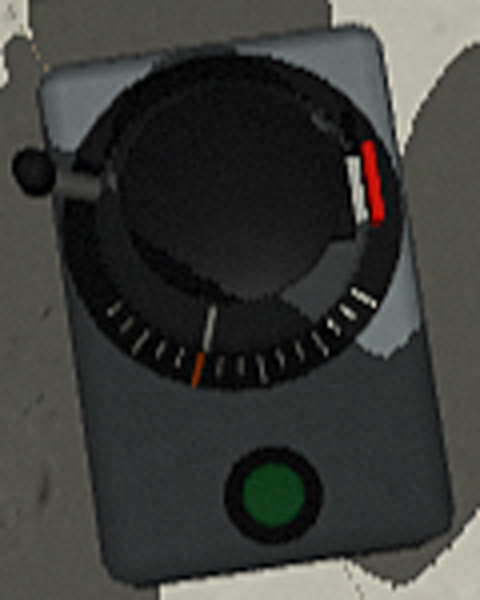

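The picture shows the index line running into the orange line at (203,352), the gate lip in by about 21 mm at (372,183), the button up at (274,496), and the grinder unmoved.

```bash
python3 -c "
from workcell import arm, capture, sign_off
print(sign_off())"
```

```text
the job is handed in; nothing more can be done
None
```

The collar is set to the orange line, the gate is pushed in to its stop and the start button was pressed fully down and sprang back; the job is handed in, but `sign_off` gave no verdict, so I don't know how it was judged.

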